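# Clear the clamping fixture's slideway and hold its sprung jaw open at the flag

## Task

Three offcuts are lying in the slideway of the clamping fixture: with its slide still shut, put them all into the red scrap bin. Then pull the spring-loaded slide open by its black bar handle until its red pointer stands level with the yellow flag on the scale, and keep it there for the next part to be loaded: finish while still holding the handle, because the springs shut the slide as soon as it is let go. Leave the flag, the good parts, the tools and everything else where they are.

Things in the scene. Friction and masses are not known exactly. Their poses are not given: they have to be found in the camera images.
- fixture: Bench clamping fixture, fixed. Aluminium base plate 210 x 370 x 15 mm; origin on the table, x across, y along the slideway in the direction in which the slide opens. In this frame (mm): grey head at y -210 to -170, top z = 85, spring pots behind it to y = -290; white scale bar with black ticks along x = 96, top z = 35.
- slideway (a point): Middle of the free slideway floor where the offcuts lie, on the floor, 15 mm over the table, at fixture (0, 49) mm; axes as the fixture's. Dark floor, 120 mm wide between two steel rails (tops 10 mm above it) and 190 mm long from the shut slide's front to the end stop (22 mm above it).
- slide: The spring-loaded slide with its handle: aluminium carriage 156 (x) x 80 (y) mm, top z = 39 mm, axes as the fixture's, origin on the table level under its centre, at fixture (0, -90, 0) mm when shut; a grey jaw, top z = 71, fills y -40 to -20 mm from its centre.
- opening (a joint): Opening of the slide (m): 0 shut, grows along the fixture's +y, stop at 0.095. Springs always pull it shut: about 6 N at 0 and 16 N at 0.085 (120 N/m); friction 1 N.
- grip (a point): Middle of the slide's black bar handle, on the bar's axis, 89 mm over the table, at (0, 17, 89) mm from the slide's origin; axes as the fixture's. Bar 16 mm thick, 130 mm long along x, on two 12 mm posts at x = -52 and +52 mm; 29 mm free between bar and jaw, more on the other side. Can be pinched from above across the bar.
- pointer (a point): Tip of the red pointer at the slide's scale-side (+x) edge, 40 mm over the table; axes as the fixture's.
- flag_mark (a point): Inner part of the yellow index flag, on its centre line (flag 10 mm wide along the scale, 30 mm across it, clamped on the scale bar, small thumbscrew on top), 40 mm over the table; axes as the fixture's. The pointer is level with it when both have the same y in the fixture's frame.
- setting (a joint): Where the flag is clamped: the slide opening (m) at which the pointer is level with the flag's middle, 0.05 to 0.085. Not to be shifted.
- offcut_tube: Offcut: copper tube end standing on its cut face, outer diameter 26 mm, bore 18 mm, 22 mm high, 54 g; origin at the centre of its underside.
- offcut_rod: Offcut: white plastic rod end standing on its cut face, diameter 24 mm, 26 mm high, 18 g; origin at the centre of its underside.
- offcut_profile: Offcut: end of a slotted aluminium profile standing on its cut face, 24 x 24 mm square (sides along its x and y), 20 mm high, 20 g; origin at the centre of its underside.
- scrap_bin: Red plastic scrap bin, fixed, open at the top, 150 (x) x 110 (y) mm outside and 65 mm high, walls 4 mm; origin at the centre of its underside. It stands left or right of the fixture.
- parts_bin: Blue plastic bin of the same size with good parts, fixed, on the other side; origin at the centre of its underside.
- sleeve0: Good part in the blue bin: turned aluminium sleeve with a flange, 32 mm diameter at the foot, 48 mm high; origin at the centre of its underside.
- sleeve1: Second such sleeve in the blue bin.
- sleeve2: Third such sleeve in the blue bin.
- gauge: Brass setting gauge, 28 mm diameter, 29 mm high, standing on the fixture's head; origin at the centre of its underside.
- mallet: Mallet, 240 mm long, orange handle, lying behind the fixture.
- spanner: Steel spanner, 170 mm long, lying to the left at the back.
- oiler: Yellow oil bottle with a red cap, 48 mm diameter, 130 mm high, standing to the right at the back.
There are look-alikes about, which are no part of the job. Leave any purple look-alike of the gauge alone. What is meant by the oiler is not grey, and is the smaller of those in its own colour.

How it is judged:
By the outcome, as a careful person would: the job done as asked, in the order asked, and still so for the second after the job is handed in, while the arm keeps its last pose, push and grip.
It also fails if it takes over 72 s, if anything falls off the work surface, if the arm or the gripper's body presses on something with over 40 N, if the wrist force passes 120 N, or if a joint passes its speed limit or range.

## Robot

A 6-joint arm with a two-finger parallel gripper is mounted at the origin on the work surface. World frame = base frame: x ahead of the robot, y to its left, z up, the work surface at z = 0. Lengths are in mm, angles in rad, forces in N, time in s.
With the tool pointing down it reaches from about 350 to 800 mm from the base axis. Payload 7.3 kg.
Tool frame: the origin (TCP) lies between the finger pads; the fingertips stand 19 mm ahead of it and the grasp point (between the pads) is the TCP; z points along the fingers, y is the line along which they close (so a half turn about z gives the same grasp; the last joint's range is limited). The gripper opens to 85 mm and grips with 20 to 120 N. Pads are 22 mm wide; open, the fingers measure 114 mm over their backs; the gripper's body (76 mm by 85 mm) begins 54 mm behind the grasp point. The pads swing forward as they close: fully open they stand 13 mm farther back than shut.
Start: joints at [1.1, 0.342, 1.524, -0, 1.275, -0.146], TCP at [167.523, 497.575, 228.622] pointing down, gripper open.
Joint ranges: [-2.53, 2.53], [-0.77, 2.02], [0.04, 2.7], [-1, 4.14], [0.28, 2.66], [-3.11, 3.11]. Speed limits (rad/s): [2.57, 2.57, 3.14, 3.14, 3.14, 3.14].

## Interface

Orientations are given as [roll, pitch, yaw] about the fixed x, y, z axes, in that order (R = Rz(yaw) Ry(pitch) Rx(roll)).
In Python, from cell import bot gives the robot as it stands.
- The arm moves only by the tool drive_tool, never from a script. Its argument "motion" is a list of rows, each an object with "linear": the shift along the tool's x, y, z in m, a list of three; "delta_rot": the turn, a rotation vector about the tool's x, y, z in degrees, a list of three. A call has 1 to 10 rows; each row is the pose to reach, as a shift and turn from the pose commanded when the call began, along the tool's axes at that moment; what a row does not reach only later rows make up. A row lasts 1/10 s, in which the tool goes at most 50 mm and 8.59 degrees, less where a joint would pass 70% of its speed; a pose out of reach is approached as far as the arm can. A call with a gripper value outside its range is refused whole. "grip" is the finger opening in m, from 0 to 0.0854, set as the call begins (left out, the last holds). The fingers move at their own pace and stop on an object; "force" is the grip in N (left out, the last holds). Time passes only in rows, so rows that repeat a pose let the fingers close. It gives the time, the measured TCP pose, the force, the opening and the grip force at its end, in the units of the state.
- bot.state(): the state, without advancing time (a new reading comes with each control period).
- bot.read_camera(name): name is "scene" or "top" or "wrist"; returns the picture (384x512x3 uint8, red, green, blue); there is no depth.
- bot.get_calibration(name): a dict with "vfov" (degrees; the focal length in pixels is half the picture's height over the tangent of half this angle, whatever the lens; pixels are square), "cx", "cy" (the principal point, pixels), "T" (4x4, takes a point from camera to world coordinates); the wrist camera has in their place "hand_eye" (4x4, takes a point from camera to tool coordinates, whose origin is the TCP and whose axes are the flange's). Camera axes: x right, y down, z forward; pixel columns grow to the right and rows downward; lengths in mm; the calibration is good to about 2 mm. A picture is of the moment at which its call begins: read the wrist's pose just before it. get_calibration takes no time and is no camera call.
- bot.hand_in(): hands the job in; it is judged then, once.
The state is a dict: "t": time; "q": joint angles; "joint_velocities": joint speeds; "tau": joint torques, N m; "ee_pos": TCP position; "eef_rot": TCP orientation; "wrist_force": force on the tool from outside, world axes, zero at the start; "moment": the same for the moment, N m; "grip_width": finger opening in mm; "grasp_force": force on a finger pad.
Only numpy, scipy, OpenCV 4.12 (cv2) and the standard library are available. Lean on these libraries where they do the work, as an engineer would, in place of code of your own. Each camera call takes 0.05 s, during which the arm holds its last target. There are 200 camera calls.

## Working session

There is one attempt and no reset: what is moved stays moved. The work goes in short steps, Python scripts to look and compute and a tool call to move; the robot and the scene stay as the last step left them, time stands still between calls to the robot, and variables do not carry over. Pictures are saved under pics/ and viewed, at most 10 in all, crops included, and the job is handed in when it is done.

Besides the shell and the picture viewer there is one more tool, called after "Request:" as name([rows], argument=value, ...), one row to a line, values as JSON. drive_tool: Moves the arm, as the interface text tells. Its arguments: {"type":"object","properties":{"motion":{"type":"array","items":{"type":"object","properties":{"linear":{"type":"array","items":{"type":"number"}},"delta_rot":{"type":"array","items":{"type":"number"}}}}},"grip":{"type":"number"},"force":{"type":"number"}},"required":["motion"]}

```bash
mkdir -p pics; ls; python3 - <<'E'
from cell import bot
import cv2,numpy as np
for n in("scene","top"):
    c=bot.get_calibration(n);print(n,c)
    im=bot.read_camera(n);cv2.imwrite(f"pics/{n}0.png",im[:,:,::-1])
print(bot.get_calibration("wrist"));print(bot.state())
a=cv2.imread("pics/top0.png");b=cv2.imread("pics/scene0.png")
E
```

```text
pics
scene {'vfov': 53.53491782879637, 'cx': 257.02305850907777, 'cy': 195.8188433965361, 'T': array([[-5.26008873e-01,  5.12761719e-01, -6.78520511e-01,
         1.27728002e+03],
       [ 8.50262877e-01,  2.99066893e-01, -4.33142047e-01,
         3.77862702e+02],
       [-1.91756397e-02, -8.04757362e-01, -5.93294094e-01,
         6.75028450e+02],
       [ 0.00000000e+00,  0.00000000e+00,  0.00000000e+00,
         1.00000000e+00]])}
top {'vfov': 46.67939800166836, 'cx': 259.3973850672019, 'cy': 193.7542379600951, 'T': array([[ 1.78920816e-02, -9.82618826e-01,  1.84770444e-01,
         3.59898280e+02],
       [-9.99778538e-01, -1.55350631e-02,  1.41963919e-02,
        -5.58383974e+01],
       [-1.10792215e-02, -1.84983527e-01, -9.82679167e-01,
         1.32662639e+03],
       [ 0.00000000e+00,  0.00000000e+00,  0.00000000e+00,
         1.00000000e+00]])}
{'vfov': 67.6467948943589, 'cx': 257.72475964359074, 'cy': 193.68335458247984, 'hand_eye': array([[-5.44393798e-04, -9.61396879e-01, -2.75164941e-01,
         7.05352246e+01],
       [ 9.99999208e-01, -8.35562146e-04,  9.40939175e-04,
[... 177 characters left out ...]
   1.00000000e+00]])}
{'t': 0.1, 'q': array([ 1.10000936e+00,  3.42709124e-01,  1.52491518e+00,  2.71048029e-05,
        1.27538632e+00, -1.46019265e-01]), 'joint_velocities': array([ 0.00062138, -0.00240657, -0.00082894, -0.0012848 ,  0.00021834,
        0.00061367]), 'tau': array([ 1.92431864e-03, -4.34450090e+01, -2.46489716e+01, -6.02146156e-05,
        4.64882745e-03, -3.84933378e-05]), 'ee_pos': array([167.34071007, 497.24483606, 227.96854918]), 'eef_rot': array([-3.14019354e+00, -2.31959813e-04,  2.81681688e+00]), 'wrist_force': array([ 0.34537379,  0.42094705, -0.35873546]), 'moment': array([-0.03029899,  0.01665861, -0.02695065]), 'grasp_force': 0.0, 'grip_width': 85.61238378863176}
```

View pics/top0.png

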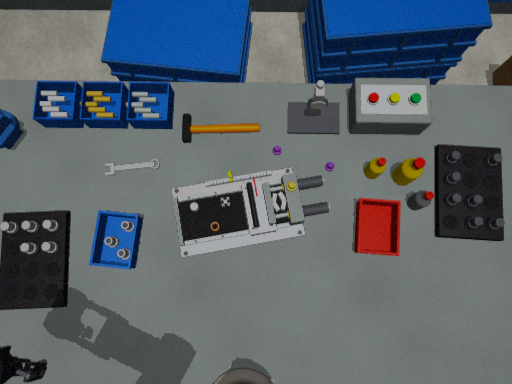

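View pics/scene0.png

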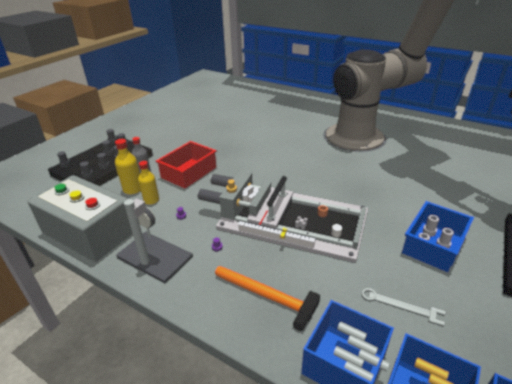

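The top view shows the rod at about (194,207), the profile at (225,202) and the tube at (214,226). The flag is at (230,176), the slide's handle at about x=253 and the red bin at (378,227). Possible look-alikes are the parts in the blue bins, the tray pieces and the purple gauges at (277,150) and (330,166), and none of them lies in the slideway.

```bash
cat > h.py <<'E'
import numpy as np,cv2
from cell import bot
from scipy.spatial.transform import Rotation as R
def cam(n,st=None):
    c=bot.get_calibration(n);T=c.get("T")
    if T is None:
        M=np.eye(4);M[:3,:3]=R.from_euler("xyz",st["eef_rot"]).as_matrix();M[:3,3]=st["ee_pos"];T=M@c["hand_eye"]
    return T,192/np.tan(np.radians(c["vfov"]/2)),c["cx"],c["cy"]
def ray(C,u,v,z):
    T,f,cx,cy=C;d=T[:3,:3]@[(u-cx)/f,(v-cy)/f,1];o=T[:3,3];return o+d*(z-o[2])/d[2]
def proj(C,p):
    T,f,cx,cy=C;q=np.linalg.inv(T)@np.append(p,1);return np.array([cx+f*q[0]/q[2],cy+f*q[1]/q[2]])
def tool(st,p): # world point -> shift in tool axes
    return R.from_euler("xyz",st["eef_rot"]).as_matrix().T@(np.array(p)-st["ee_pos"])
E
python3 - <<'E'
from h import *
C=cam("top");a=cv2.imread("pics/top0.png")
for n,(u,v),z in [("c_lt",(174,188),15),("c_lb",(180,254),15),("c_rb",(306,235),15),("c_rt",(291,170),15),("rod",(194,207),41),("prof",(225,202),35),("tube",(214.5,226.5),37),("flag",(230,176),40),("h1",(248,184),89),("h2",(257,229),89)]: print(n,ray(C,u,v,z).round())
for q in[(357.5,199),(400,200),(398.5,256),(356,252.5)]: print("bin",ray(C,*q,65).round())
cv2.imwrite("pics/c1.png",cv2.resize(a[160:262,165:335],None,fx=4.7,fy=4.7,interpolation=cv2.INTER_CUBIC))
E
```

```text
c_lt [620. 221.  15.]
c_lb [423. 193.  15.]
c_rb [ 485. -176.   15.]
c_rt [ 681. -131.   15.]
rod [559. 154.  41.]
prof [576.  64.  35.]
tube [503.  92.  37.]
flag [654.  51.  40.]
h1 [620.  -5.  89.]
h2 [492. -33.  89.]
bin [ 586. -320.   65.]
bin [ 585. -441.   65.]
bin [ 426. -430.   65.]
bin [ 434. -312.   65.]
```

View pics/c1.png

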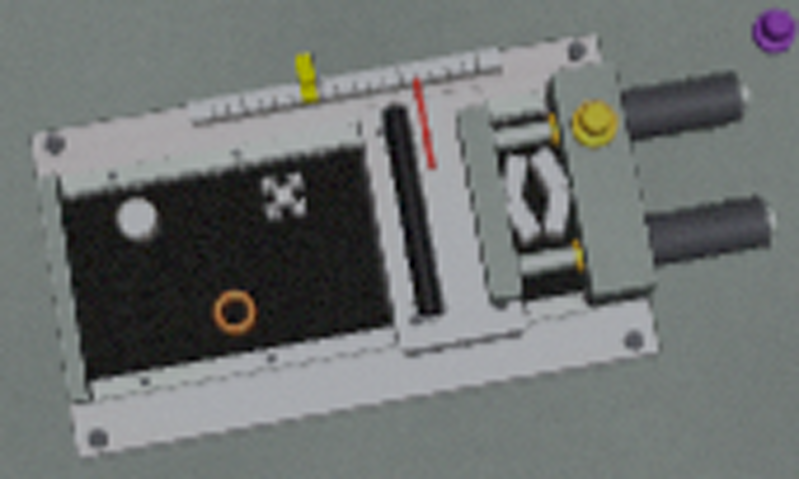

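Request:
drive_tool([
  {"linear":[-0.045,-0.026,0.0],"delta_rot":[0,0,-3]},
  {"linear":[-0.085,-0.05,0.0],"delta_rot":[0,0,-6]},
  {"linear":[-0.13,-0.076,0.01],"delta_rot":[0,0,-9]},
  {"linear":[-0.17,-0.1,0.01],"delta_rot":[0,0,-12]},
  {"linear":[-0.21,-0.123,0.01],"delta_rot":[0,0,-15]},
  {"linear":[-0.25,-0.146,0.015],"delta_rot":[0,0,-18]},
  {"linear":[-0.29,-0.17,0.02],"delta_rot":[0,0,-21]},
  {"linear":[-0.33,-0.193,0.02],"delta_rot":[0,0,-24]},
  {"linear":[-0.37,-0.216,0.025],"delta_rot":[0,0,-26]},
  {"linear":[-0.41,-0.24,0.0286],"delta_rot":[0,0,-28.2]},
], grip=0.05)

```text
t: 1.1
ee_pos: [480.3, 137.6, 199.6]
eef_rot: [3.141, -0.0, -2.973]
wrist_force: [-0.2, 0.1, -0.4]
grip_width: 50.1
grasp_force: 0.0
```

Request:
drive_tool([
  {"linear":[-0.024,-0.038,0.0]},
  {"linear":[-0.048,-0.077,0.0]},
  {"linear":[-0.048,-0.077,0.0]},
  {"linear":[-0.048,-0.077,0.0]},
  {"linear":[-0.048,-0.077,0.0]},
])

```text
$.motion[0]: bad value
```

```bash
python3 - <<'E'
from h import *
import json
s=bot.state();im=bot.read_camera("wrist")[:,:,::-1].copy()
cv2.imwrite("pics/w1.png",im);np.savez("w1.npz",ee_pos=s["ee_pos"],eef_rot=s["eef_rot"]);print(s["ee_pos"],s["eef_rot"],s["q"],s["t"])
E
```

```text
[480.28770832 137.6062192  199.57043836] [ 3.14136321e+00 -4.95135200e-04 -2.97287308e+00] [ 1.25379026e-01  3.22466017e-01  1.63806235e+00  2.24571797e-04
  1.18156891e+00 -1.61422209e+00] 1.1
```

View pics/w1.png

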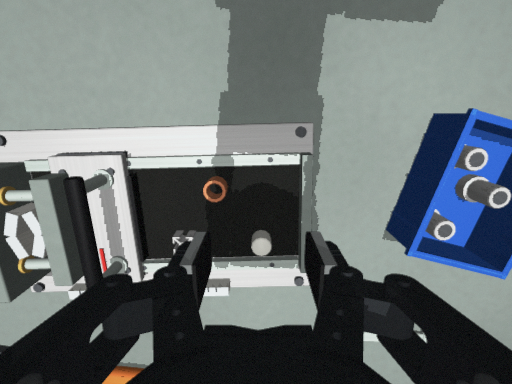

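The wrist view shows the tube at (215,189), the rod at (261,243) and the profile half hidden by a finger at (183,238). The plate's near edge runs from (0,132) to (313,124).

Request:
drive_tool([
  {"linear":[-0.024,-0.038,0.0],"delta_rot":[0,0,0]},
  {"linear":[-0.048,-0.077,0.0],"delta_rot":[0,0,0]},
  {"linear":[-0.048,-0.077,0.0],"delta_rot":[0,0,0]},
  {"linear":[-0.048,-0.077,0.0],"delta_rot":[0,0,0]},
], grip=0.085)

```text
t: 1.55
ee_pos: [539.4, 70.9, 199.2]
eef_rot: [3.141, -0.002, -2.976]
wrist_force: [0.1, -0.6, 0.3]
grip_width: 85.2
grasp_force: 0.0
```

```bash
python3 - <<'E'
from h import *
d=np.load("w1.npz");C=cam("wrist",d)
for n,u,v,z in [("plate edge far",0,132,15),("plate corner",313,124,15),("plate corner2",312,289,15),("screw",300,132,15),("screw2",299,281,15),("tube",215,187,37),("rod",261,238,41),("handle_a",73,180,97)]: print(n,ray(C,u,v,z).round(1))
s=bot.state();im=bot.read_camera("wrist")[:,:,::-1].copy()
cv2.imwrite("pics/w2.png",im);np.savez("w2.npz",ee_pos=s["ee_pos"],eef_rot=s["eef_rot"]);print(s["ee_pos"],s["eef_rot"],s["t"])
cv2.imwrite("pics/w2b.png",cv2.resize(im[100:380,60:434],None,fx=2.1,fy=2.1))
E
```

```text
plate edge far [ 481.  -155.8   15. ]
plate corner [413.5 189.5  15. ]
plate corner2 [620.9 234.8  15. ]
screw [424.5 177.   15. ]
screw2 [611.9 215.4  15. ]
tube [497.8  93.1  37. ]
rod [548.1 153.5  41. ]
handle_a [495.5 -25.1  97. ]
[539.38554055  70.92102213 199.23918377] [ 3.14088049e+00 -1.66182826e-03 -2.97629696e+00] 1.55
```

View pics/w2b.png

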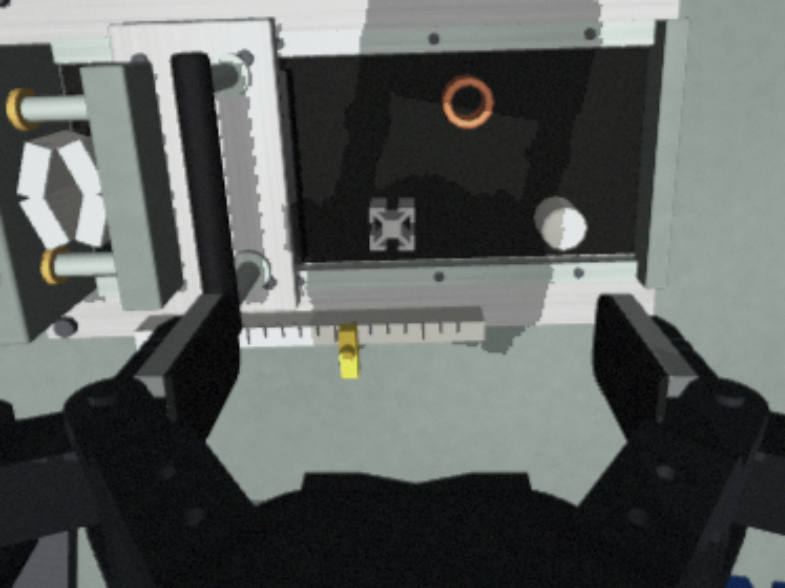

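The crop shows the tube's top at (468,103), the rod's top at (564,227), the profile's top at (392,228) with its sides along the image axes, and the flag at (348,350).

```bash
python3 - <<'E'
from h import *
C=cam("wrist",np.load("w2.npz"));t=cam("top")
g=lambda x,y,z:ray(C,60+x/2.1,100+y/2.1,z)
P={}
for n,x,y,z in [("tube",468,103,37),("rod",564,227,41),("prof",392,229,35),("rail_near_a",53,43,25),("rail_near_b",655,21,25),("rail_far_a",300,266,25),("rail_far_b",636,262,25),("slide front a",272,20,39),("slide front b",297,305,39),("prof bl",370,250,35),("prof br",415,250,35),("stop a",684,22,37),("stop b",668,288,37),("handle top",190,55,97),("handle bot",223,293,97),("flag near",347,325,40)]:
    P[n]=g(x,y,z);print(n,P[n].round(1))
for n,u,v in(("tube",214.5,226.5),("rod",194,206.5),("prof",225,201.5)): print(n,proj(t,P[n]),(u,v))
for a,b in (("rail_near_a","rail_near_b"),("rail_far_a","rail_far_b"),("prof bl","prof br")):
    d=P[b]-P[a];print(np.degrees(np.arctan2(-d[0],d[1])))
for a,b in (("slide front a","slide front b"),("stop a","stop b"),("handle top","handle bot")):
    d=P[b]-P[a];print(np.degrees(np.arctan2(d[1],d[0])))
E
```

```text
tube [503.1  92.7  37. ]
rod [558.7 154.9  41. ]
prof [576.9  65.   35. ]
rail_near_a [ 509.1 -122.    25. ]
rail_near_b [447.9 180.2  25. ]
rail_far_a [610.9  16.9  25. ]
rail_far_b [577.2 205.3  25. ]
slide front a [479.   -9.1  39. ]
slide front b [628.2  19.8  39. ]
prof bl [590.8  55.   35. ]
prof br [586.8  79.3  35. ]
stop a [446.9 189.8  37. ]
stop b [585.3 221.4  37. ]
handle top [496.1 -27.   97. ]
handle bot [597.6  -5.9  97. ]
flag near [635.3  48.8  40. ]
tube [214.18508023 226.57273   ] (214.5, 226.5)
rod [193.51813925 207.12571424] (194, 206.5)
prof [224.55616061 201.84978084] (225, 201.5)
11.455797464247595
10.136594921825106
9.406250508197818
10.939821140915395
12.861947087698779
11.713665795411613
```

Request:
drive_tool([
  {"linear":[0.032,0.0275,0.02],"delta_rot":[0,0,-1.3]},
  {"linear":[0.032,0.0275,0.07],"delta_rot":[0,0,-1.3]},
  {"linear":[0.032,0.0275,0.11],"delta_rot":[0,0,-1.3]},
  {"linear":[0.032,0.0275,0.13],"delta_rot":[0,0,-1.3]},
  {"linear":[0.032,0.0275,0.145],"delta_rot":[0,0,-1.3]},
  {"linear":[0.032,0.0275,0.155],"delta_rot":[0,0,-1.3]},
  {"linear":[0.032,0.0275,0.161],"delta_rot":[0,0,-1.3]},
  {"linear":[0.032,0.0275,0.162],"delta_rot":[0,0,-1.3]},
  {"linear":[0.032,0.0275,0.162],"delta_rot":[0,0,-1.3]},
], grip=0.05, force=30)

```text
t: 2.5
ee_pos: [503.8, 93.4, 38.5]
eef_rot: [-3.142, 0.001, -2.951]
wrist_force: [0.1, 0.4, 0.9]
grip_width: 50.0
grasp_force: 0.0
```

Request:
drive_tool([
  {"linear":[0,0,0],"delta_rot":[0,0,0]},
  {"linear":[0,0,0],"delta_rot":[0,0,0]},
  {"linear":[0,0,0],"delta_rot":[0,0,0]},
  {"linear":[0,0,0],"delta_rot":[0,0,0]},
], grip=0.01)

```text
t: 2.9
ee_pos: [503.7, 93.1, 38.2]
eef_rot: [3.142, 0.0, -2.952]
wrist_force: [-0.4, 0.4, 0.2]
grip_width: 9.6
grasp_force: 0.0
```

Request:
drive_tool([
  {"linear":[0,0,-0.03],"delta_rot":[0,0,0]},
  {"linear":[0,0,-0.08],"delta_rot":[0,0,0]},
  {"linear":[0,0,-0.13],"delta_rot":[0,0,0]},
  {"linear":[0,0,-0.16],"delta_rot":[0,0,0]},
  {"linear":[0,0,-0.16],"delta_rot":[0,0,0]},
])

```text
t: 3.4
ee_pos: [505.9, 93.2, 202.8]
eef_rot: [-3.14, 0.01, -2.951]
wrist_force: [0.8, 0.2, -0.6]
grip_width: 9.9
grasp_force: 0.0
```

```bash
python3 - <<'E'
from h import *
s=bot.state();im=bot.read_camera("wrist")[:,:,::-1].copy()
cv2.imwrite("pics/w3.png",im);np.savez("w3.npz",ee_pos=s["ee_pos"],eef_rot=s["eef_rot"]);print(s["ee_pos"],s["eef_rot"],s["grip_width"])
E
```

```text
[505.94283646  93.24492479 202.83888216] [-3.14017428  0.00956365 -2.95148328] 9.866732589506487
```

View pics/w3.png

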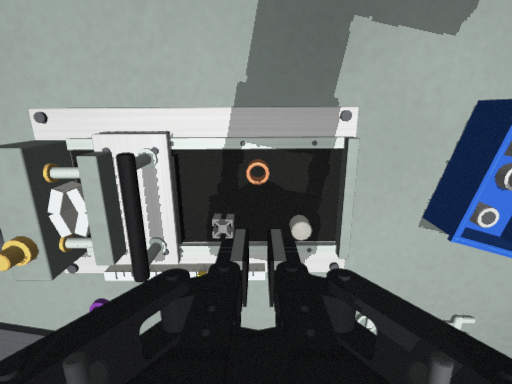

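The wrist view shows the tube still standing at (258,173), with the profile at (223,227) and the rod at (300,228), so the grasp closed on nothing.

```bash
python3 - <<'E'
from h import *
C=cam("wrist",np.load("w3.npz"));
for n,u,v,z in[("tube",258,172,37),("prof",223,229,35),("rod",301,230,41),("c1",34,109,15),("c2",358,109,15),("railfar",345,243,25),("railnear",345,143,25)]: print(n,ray(C,u,v,z).round(1))
# height check of tube by two-view triangulation w2-w3
from numpy.linalg import lstsq
def tri(L):
    A=[];b=[]
    for C,u,v in L:
        T,f,cx,cy=C;d=T[:3,:3]@[(u-cx)/f,(v-cy)/f,1];d/=np.linalg.norm(d);M=np.eye(3)-np.outer(d,d);A.append(M);b.append(M@T[:3,3])
    return lstsq(np.vstack(A),np.hstack(b),rcond=None)[0]
D=cam("wrist",np.load("w2.npz"));t=cam("top")
g=lambda x,y:(60+x/2.1,100+y/2.1)
print(tri([(C,258,172),(D,*g(468,103))]),tri([(C,258,172),(t,214.5,226.5)]))
print(tri([(C,223,228),(D,*g(392,229)),(t,225,201.5)]),tri([(C,300,228),(D,*g(564,227)),(t,194,206.5)]))
S=cam("scene"); print(proj(S,[503,92.7,37]),proj(S,[577,65,35]),proj(S,[558.7,155,41]))
E
```

```text
tube [501.2  92.9  37. ]
prof [576.7  65.5  35. ]
rod [558.2 154.6  41. ]
c1 [ 482.6 -164.1   15. ]
c2 [414.8 189.4  15. ]
railfar [571.3 215.8  25. ]
railnear [453.1 182.3  25. ]
[504.32273955  93.85688762  23.27095032] [505.31629136  93.85475502  17.95959585]
[579.64156169  64.87559919  25.98344786] [561.53688964 156.39306056  30.05215602]
[322.61534    207.36067781] [301.07083497 219.80989073] [336.55521776 225.59814596]
```

Request:
drive_tool([
  {"linear":[0,0,0.05],"delta_rot":[0,0,0]},
  {"linear":[0,0,0.1],"delta_rot":[0,0,0]},
  {"linear":[0,0,0.135],"delta_rot":[0,0,0]},
  {"linear":[0,0,0.15],"delta_rot":[0,0,0]},
  {"linear":[0,0,0.158],"delta_rot":[0,0,0]},
  {"linear":[0,0,0.16],"delta_rot":[0,0,0]},
  {"linear":[0,0,0.162],"delta_rot":[0,0,0]},
  {"linear":[0,0,0.163],"delta_rot":[0,0,0]},
  {"linear":[0,0,0.164],"delta_rot":[0,0,0]},
], grip=0.05)

```text
t: 4.35
ee_pos: [504.0, 93.2, 34.7]
eef_rot: [-3.141, 0.002, -2.952]
wrist_force: [1.0, 0.3, 0.3]
grip_width: 49.9
grasp_force: 0.0
```

```bash
python3 - <<'E'
from h import *
s=bot.state();im=bot.read_camera("wrist")[:,:,::-1].copy()
cv2.imwrite("pics/w4.png",im);np.savez("w4.npz",ee_pos=s["ee_pos"],eef_rot=s["eef_rot"]);print(s["ee_pos"],s["eef_rot"],s["grip_width"],s["wrist_force"])
E
```

```text
[504.04217883  93.19112717  34.74147514] [-3.14141593e+00  1.71259222e-03 -2.95156133e+00] 49.86857223608884 [0.95863331 0.26201951 0.25717567]
```

View pics/w4.png

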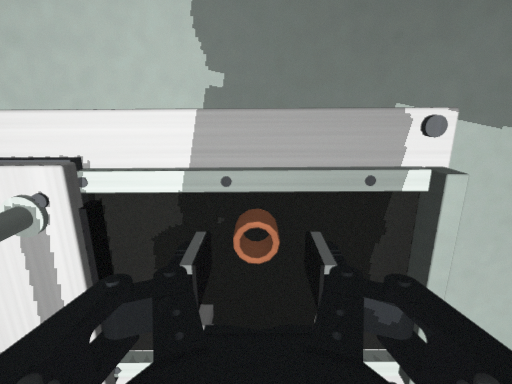

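The picture shows the tube's top at (257,241), between the fingers in plan. The finger tips look much nearer the camera than the tube's base, with the inner gap at u 205–310. The tips therefore seem higher than the stated geometry, so I'll descend in small steps and watch the force.

Request:
drive_tool([
  {"linear":[0,0,0.001],"delta_rot":[0,0,0]},
  {"linear":[0,0,0.002],"delta_rot":[0,0,0]},
  {"linear":[0,0,0.003],"delta_rot":[0,0,0]},
  {"linear":[0,0,0.003],"delta_rot":[0,0,0]},
])

```text
t: 4.8
ee_pos: [503.5, 93.2, 30.9]
eef_rot: [3.142, -0.0, -2.951]
wrist_force: [-0.1, -0.1, 0.3]
grip_width: 49.8
grasp_force: 0.0
```

Request:
drive_tool([
  {"linear":[0,0,0.001],"delta_rot":[0,0,0]},
  {"linear":[0,0,0.002],"delta_rot":[0,0,0]},
  {"linear":[0,0,0.002],"delta_rot":[0,0,0]},
])

```text
t: 5.1
ee_pos: [503.4, 93.1, 28.8]
eef_rot: [3.142, -0.0, -2.952]
wrist_force: [-0.4, -0.1, -0.3]
grip_width: 49.9
grasp_force: 0.0
```

Request:
drive_tool([
  {"linear":[0,0,0.001],"delta_rot":[0,0,0]},
  {"linear":[0,0,0.002],"delta_rot":[0,0,0]},
  {"linear":[0,0,0.003],"delta_rot":[0,0,0]},
  {"linear":[0,0,0.003],"delta_rot":[0,0,0]},
])

```text
t: 5.5
ee_pos: [503.4, 93.2, 25.8]
eef_rot: [3.141, -0.0, -2.951]
wrist_force: [0.2, 0.1, -0.9]
grip_width: 49.9
grasp_force: 0.0
```

Request:
drive_tool([
  {"linear":[0,0,0.001],"delta_rot":[0,0,0]},
  {"linear":[0,0,0.002],"delta_rot":[0,0,0]},
  {"linear":[0,0,0.003],"delta_rot":[0,0,0]},
  {"linear":[0,0,0.003],"delta_rot":[0,0,0]},
])

```text
t: 5.9
ee_pos: [503.4, 93.1, 22.8]
eef_rot: [3.141, -0.0, -2.952]
wrist_force: [0.8, -0.5, 0.0]
grip_width: 49.9
grasp_force: 0.0
```

Request:
drive_tool([
  {"linear":[0,0,0],"delta_rot":[0,0,0]},
  {"linear":[0,0,0],"delta_rot":[0,0,0]},
  {"linear":[0,0,0],"delta_rot":[0,0,0]},
  {"linear":[0,0,0],"delta_rot":[0,0,0]},
], grip=0.015, force=25)

```text
t: 6.3
ee_pos: [503.6, 93.2, 23.2]
eef_rot: [3.142, 0.0, -2.952]
wrist_force: [0.2, 0.1, 2.2]
grip_width: 24.9
grasp_force: 24.5
```

Request:
drive_tool([
  {"linear":[0,0,0],"delta_rot":[0,0,0]},
  {"linear":[0,0,0.001],"delta_rot":[0,0,0]},
  {"linear":[0,0,0.003],"delta_rot":[0,0,0]},
  {"linear":[0,0,0.005],"delta_rot":[0,0,0]},
  {"linear":[0,0,0.006],"delta_rot":[0,0,0]},
  {"linear":[0,0,0.006],"delta_rot":[0,0,0]},
], grip=0.035)

```text
t: 6.9
ee_pos: [503.4, 93.2, 16.7]
eef_rot: [3.141, -0.001, -2.952]
wrist_force: [-0.6, 0.5, -0.8]
grip_width: 35.1
grasp_force: 0.0
```

Request:
drive_tool([
  {"linear":[0,0,0.001],"delta_rot":[0,0,0]},
  {"linear":[0,0,0.002],"delta_rot":[0,0,0]},
  {"linear":[0,0,0.003],"delta_rot":[0,0,0]},
  {"linear":[0,0,0.003],"delta_rot":[0,0,0]},
])

```text
t: 7.3
ee_pos: [503.5, 93.2, 13.9]
eef_rot: [3.141, -0.0, -2.952]
wrist_force: [-0.5, 0.8, -1.4]
grip_width: 34.7
grasp_force: 0.0
```

Request:
drive_tool([
  {"linear":[0,0,0],"delta_rot":[0,0,0]},
  {"linear":[0,0,0],"delta_rot":[0,0,0]},
  {"linear":[0,0,0],"delta_rot":[0,0,0]},
], grip=0.015)

```text
t: 7.6
ee_pos: [503.5, 93.2, 14.1]
eef_rot: [3.142, 0.0, -2.952]
wrist_force: [-1.0, 0.7, 1.4]
grip_width: 25.2
grasp_force: 24.6
```

Request:
drive_tool([
  {"linear":[0,0,-0.02],"delta_rot":[0,0,0]},
  {"linear":[0,0,-0.06],"delta_rot":[0,0,0]},
  {"linear":[0,0,-0.11],"delta_rot":[0,0,0]},
  {"linear":[0,0,-0.145],"delta_rot":[0,0,0]},
  {"linear":[0,0,-0.156],"delta_rot":[0,0,0]},
  {"linear":[0,0,-0.156],"delta_rot":[0,0,0]},
])

```text
t: 8.2
ee_pos: [504.3, 93.2, 171.3]
eef_rot: [-3.141, 0.003, -2.951]
wrist_force: [-0.6, -0.1, -0.4]
grip_width: 25.6
grasp_force: 24.8
```

```bash
python3 - <<'E'
from h import *
s=bot.state();im=bot.read_camera("wrist")[:,:,::-1].copy();sc=bot.read_camera("scene")[:,:,::-1]
print(s["ee_pos"],s["grip_width"])
cv2.imwrite("pics/w5.png",np.hstack([cv2.resize(im[150:350,130:380],None,fx=1.6,fy=1.6),cv2.resize(sc[110:270,200:350],None,fx=2,fy=2)]))
E
```

```text
[504.28244148  93.20049634 171.33825952] 25.61721614296032
```

View pics/w5.png

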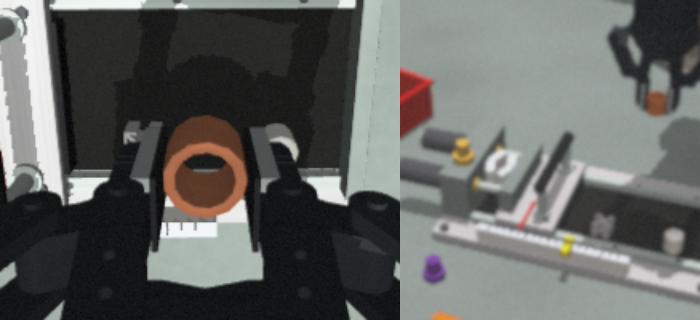

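The tube is held between the pads: its ring is centred in the wrist view, and the scene view shows it hanging at the tips. The true height is about 18 mm above the reported one, so I use that from here on. Next, to the bin.

Request:
drive_tool([
  {"linear":[0.01,-0.04,0],"delta_rot":[0,0,0]},
  {"linear":[0.022,-0.088,0],"delta_rot":[0,0,0]},
  {"linear":[0.033,-0.135,0],"delta_rot":[0,0,0]},
  {"linear":[0.045,-0.182,0],"delta_rot":[0,0,0]},
  {"linear":[0.056,-0.229,0],"delta_rot":[0,0,0]},
  {"linear":[0.068,-0.276,0],"delta_rot":[0,0,0]},
  {"linear":[0.079,-0.323,0],"delta_rot":[0,0,0]},
  {"linear":[0.091,-0.37,0],"delta_rot":[0,0,0]},
  {"linear":[0.102,-0.415,0],"delta_rot":[0,0,0]},
  {"linear":[0.112,-0.456,0],"delta_rot":[0,0,0]},
])

```text
t: 9.3
ee_pos: [478.3, -377.4, 167.0]
eef_rot: [3.138, -0.003, -2.952]
wrist_force: [-0.2, -0.3, -1.2]
grip_width: 25.5
grasp_force: 24.8
```

Request:
drive_tool([
  {"linear":[0,0,0],"delta_rot":[0,0,0]},
  {"linear":[0,0,0],"delta_rot":[0,0,0]},
])

```text
t: 9.5
ee_pos: [478.5, -375.7, 167.0]
eef_rot: [3.137, -0.003, -2.953]
wrist_force: [-0.6, 0.6, -0.6]
grip_width: 25.5
grasp_force: 24.9
```

```bash
python3 - <<'E'
from h import *
s=bot.state();im=bot.read_camera("wrist")[:,:,::-1].copy();tp=bot.read_camera("top")[:,:,::-1].copy()
C=cam("wrist",s);cv2.imwrite("pics/w6.png",im)
for n,i,cc in(("w",im,C),("t",tp,cam("top"))):
    h=cv2.cvtColor(i,cv2.COLOR_BGR2HSV);m=cv2.inRange(h,(0,150,100),(6,255,255))|cv2.inRange(h,(174,150,100),(180,255,255))
    k=max(cv2.findContours(m,cv2.RETR_EXTERNAL,2)[0],key=cv2.contourArea);q=cv2.approxPolyDP(cv2.convexHull(k),6,True)[:,0]
    print(n,[(tuple(map(int,p)),ray(cc,*p,65)[:2].round().tolist()) for p in q])
print(s["ee_pos"],s["grip_width"])
E
```

```text
w [((335, 155), [432.0, -316.0]), ((307, 240), [514.0, -321.0]), ((173, 277), [577.0, -440.0]), ((205, 120), [424.0, -430.0])]
t [((397, 201), [582.0, -432.0]), ((358, 246), [452.0, -318.0]), ((360, 198), [589.0, -327.0])]
[ 478.50435931 -375.65198291  167.00902657] 25.47381037992101
```

Request:
drive_tool([
  {"linear":[0,0,0.045],"delta_rot":[0,0,0]},
  {"linear":[0,0,0.085],"delta_rot":[0,0,0]},
  {"linear":[0,0,0.11],"delta_rot":[0,0,0]},
  {"linear":[0,0,0.125],"delta_rot":[0,0,0]},
  {"linear":[0,0,0.125],"delta_rot":[0,0,0]},
])

```text
t: 10.1
ee_pos: [478.8, -372.8, 42.4]
eef_rot: [3.137, -0.003, -2.949]
wrist_force: [0.3, 0.3, -0.6]
grip_width: 25.4
grasp_force: 24.9
```

Request:
drive_tool([
  {"linear":[0,0,0],"delta_rot":[0,0,0]},
  {"linear":[0,0,0],"delta_rot":[0,0,0]},
  {"linear":[0,0,0],"delta_rot":[0,0,0]},
  {"linear":[0,0,-0.04],"delta_rot":[0,0,0]},
  {"linear":[0,0,-0.09],"delta_rot":[0,0,0]},
  {"linear":[0,0,-0.13],"delta_rot":[0,0,0]},
  {"linear":[0,0,-0.135],"delta_rot":[0,0,0]},
], grip=0.045)

```text
t: 10.8
ee_pos: [481.8, -377.9, 187.2]
eef_rot: [-3.131, 0.007, -2.951]
wrist_force: [1.1, -0.5, 0.9]
grip_width: 45.0
grasp_force: 0.0
```

Request:
drive_tool([
  {"linear":[-0.018,0.041,0],"delta_rot":[0,0,0]},
  {"linear":[-0.036,0.083,0],"delta_rot":[0,0,0]},
  {"linear":[-0.054,0.125,0],"delta_rot":[0,0,0]},
  {"linear":[-0.072,0.167,0],"delta_rot":[0,0,0]},
  {"linear":[-0.09,0.209,0],"delta_rot":[0,0,0]},
  {"linear":[-0.108,0.251,0],"delta_rot":[0,0,0]},
  {"linear":[-0.126,0.293,0],"delta_rot":[0,0,0]},
  {"linear":[-0.144,0.335,0],"delta_rot":[0,0,0]},
  {"linear":[-0.161,0.376,0],"delta_rot":[0,0,0]},
  {"linear":[-0.178,0.4155,0],"delta_rot":[0,0,0]},
])

```text
t: 11.8
ee_pos: [575.9, 67.9, 180.1]
eef_rot: [3.142, 0.0, -2.951]
wrist_force: [0.4, 0.1, -0.2]
grip_width: 44.9
grasp_force: 0.0
```

Request:
drive_tool([
  {"linear":[0,0,0],"delta_rot":[0,0,0]},
  {"linear":[0,0,0],"delta_rot":[0,0,0]},
])

```text
t: 12.0
ee_pos: [575.7, 66.6, 179.8]
eef_rot: [-3.141, -0.0, -2.949]
wrist_force: [0.2, 0.0, -0.3]
grip_width: 45.2
grasp_force: 0.0
```

```bash
python3 - <<'E'
from h import *
s=bot.state();s=dict(s);print(s["ee_pos"],s["eef_rot"],s["q"])
im=bot.read_camera("wrist")[:,:,::-1].copy();tp=bot.read_camera("top")[:,:,::-1]
for dz in(0,18):
    s2=dict(s);s2["ee_pos"]=s["ee_pos"]+[0,0,dz];C=cam("wrist",s2)
    print(dz,proj(C,[577.5,65,35]),proj(C,[560,155,41]))
cv2.imwrite("pics/w7.png",np.hstack([cv2.resize(im[130:330,130:380],None,fx=1.6,fy=1.6),cv2.resize(tp[180:280,330:420],(360,320))[:320]]))
E
```

```text
[575.69699922  66.63238571 179.80212909] [-3.14137467e+00 -2.96883932e-04 -2.94917133e+00] [-1.68327906e-02  4.82161253e-01  1.44317190e+00 -2.93107879e-04
  1.21650464e+00 -1.77994875e+00]
0 [255.38447241 183.48154023] [345.19516748 184.87228693]
18 [255.50360006 179.53831766] [340.29844656 180.7784982 ]
```

View pics/w7.png

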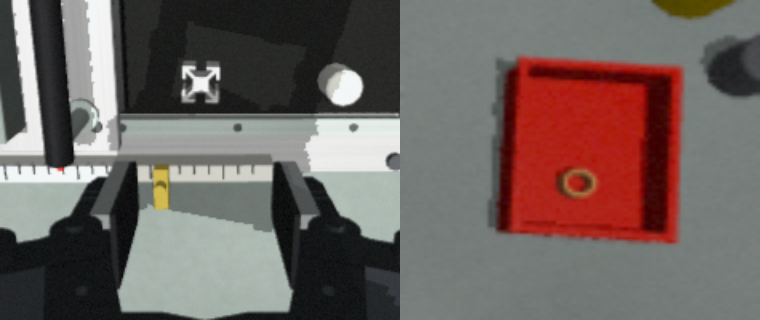

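The tube lies in the red bin. The profile at crop (201,84) and the rod at (346,86) are where predicted, and the profile stands square to the fingers.

Request:
drive_tool([
  {"linear":[-0.001,-0.001,0.05],"delta_rot":[0,0,0]},
  {"linear":[-0.001,-0.001,0.1],"delta_rot":[0,0,0]},
  {"linear":[-0.001,-0.001,0.13],"delta_rot":[0,0,0]},
  {"linear":[-0.001,-0.001,0.148],"delta_rot":[0,0,0]},
  {"linear":[-0.001,-0.001,0.158],"delta_rot":[0,0,0]},
  {"linear":[-0.001,-0.001,0.162],"delta_rot":[0,0,0]},
  {"linear":[-0.001,-0.001,0.1635],"delta_rot":[0,0,0]},
  {"linear":[-0.001,-0.001,0.165],"delta_rot":[0,0,0]},
  {"linear":[-0.001,-0.001,0.165],"delta_rot":[0,0,0]},
])

```text
t: 13.0
ee_pos: [577.7, 65.0, 15.9]
eef_rot: [-3.141, 0.002, -2.952]
wrist_force: [0.4, -0.2, 0.7]
grip_width: 44.9
grasp_force: 0.0
```

Request:
drive_tool([
  {"linear":[0,0,0],"delta_rot":[0,0,0]},
  {"linear":[0,0,0],"delta_rot":[0,0,0]},
  {"linear":[0,0,0],"delta_rot":[0,0,0]},
  {"linear":[0,0,0],"delta_rot":[0,0,0]},
], grip=0.015)

```text
t: 13.4
ee_pos: [577.6, 65.2, 15.7]
eef_rot: [-3.141, 0.001, -2.951]
wrist_force: [-0.6, 0.8, 5.6]
grip_width: 23.7
grasp_force: 25.2
```

Request:
drive_tool([
  {"linear":[0,0,-0.02],"delta_rot":[0,0,0]},
  {"linear":[0,0,-0.06],"delta_rot":[0,0,0]},
  {"linear":[0,0,-0.11],"delta_rot":[0,0,0]},
  {"linear":[0,0,-0.155],"delta_rot":[0,0,0]},
  {"linear":[0.012,-0.038,-0.158],"delta_rot":[0,0,0]},
  {"linear":[0.025,-0.08,-0.158],"delta_rot":[0,0,0]},
  {"linear":[0.038,-0.12,-0.158],"delta_rot":[0,0,0]},
  {"linear":[0.051,-0.16,-0.158],"delta_rot":[0,0,0]},
  {"linear":[0.064,-0.2,-0.158],"delta_rot":[0,0,0]},
  {"linear":[0.077,-0.24,-0.158],"delta_rot":[0,0,0]},
])

```text
t: 14.4
ee_pos: [546.3, -186.7, 172.8]
eef_rot: [3.141, -0.0, -2.951]
wrist_force: [0.4, -0.1, 0.2]
grip_width: 23.3
grasp_force: 24.6
```

Request:
drive_tool([
  {"linear":[0.013,-0.042,0],"delta_rot":[0,0,0]},
  {"linear":[0.026,-0.084,0],"delta_rot":[0,0,0]},
  {"linear":[0.039,-0.126,0],"delta_rot":[0,0,0]},
  {"linear":[0.052,-0.165,0],"delta_rot":[0,0,0]},
  {"linear":[0.058,-0.183,0],"delta_rot":[0,0,0]},
  {"linear":[0.058,-0.183,0],"delta_rot":[0,0,0]},
  {"linear":[0.058,-0.183,0],"delta_rot":[0,0,0]},
])

```text
t: 15.1
ee_pos: [524.5, -375.0, 172.5]
eef_rot: [3.14, -0.0, -2.952]
wrist_force: [-0.0, 0.2, -0.4]
grip_width: 23.5
grasp_force: 24.6
```

Request:
drive_tool([
  {"linear":[0,0,0.045],"delta_rot":[0,0,0]},
  {"linear":[0,0,0.085],"delta_rot":[0,0,0]},
  {"linear":[0,0,0.11],"delta_rot":[0,0,0]},
  {"linear":[0,0,0.128],"delta_rot":[0,0,0]},
  {"linear":[0,0,0.128],"delta_rot":[0,0,0]},
])

```text
t: 15.6
ee_pos: [523.7, -372.5, 42.2]
eef_rot: [3.136, -0.003, -2.949]
wrist_force: [0.0, -0.7, -0.2]
grip_width: 23.4
grasp_force: 24.7
```

Request:
drive_tool([
  {"linear":[0,0,0],"delta_rot":[0,0,0]},
  {"linear":[0,0,0],"delta_rot":[0,0,0]},
  {"linear":[0,0,0],"delta_rot":[0,0,0]},
  {"linear":[0,0,-0.04],"delta_rot":[0,0,0]},
  {"linear":[0,0,-0.09],"delta_rot":[0,0,0]},
  {"linear":[0,0,-0.13],"delta_rot":[0,0,0]},
  {"linear":[0,0,-0.135],"delta_rot":[0,0,0]},
  {"linear":[0,0,-0.135],"delta_rot":[0,0,0]},
], grip=0.045)

```text
t: 16.4
ee_pos: [525.1, -376.4, 182.6]
eef_rot: [-3.138, 0.003, -2.952]
wrist_force: [-0.6, 0.6, -0.6]
grip_width: 44.8
grasp_force: 0.0
```

Request:
drive_tool([
  {"linear":[-0.012,0.044,0],"delta_rot":[0,0,0]},
  {"linear":[-0.024,0.09,0],"delta_rot":[0,0,0]},
  {"linear":[-0.036,0.136,0],"delta_rot":[0,0,0]},
  {"linear":[-0.048,0.182,0],"delta_rot":[0,0,0]},
  {"linear":[-0.06,0.228,0],"delta_rot":[0,0,0]},
  {"linear":[-0.072,0.274,0],"delta_rot":[0,0,0]},
  {"linear":[-0.084,0.32,0],"delta_rot":[0,0,0]},
  {"linear":[-0.096,0.366,0],"delta_rot":[0,0,0]},
  {"linear":[-0.108,0.412,0],"delta_rot":[0,0,0]},
  {"linear":[-0.12,0.458,0],"delta_rot":[0,0,0]},
])

```text
t: 17.4
ee_pos: [554.7, 98.5, 178.5]
eef_rot: [3.141, -0.003, -2.952]
wrist_force: [0.6, 0.5, -0.1]
grip_width: 44.8
grasp_force: 0.0
```

Request:
drive_tool([
  {"linear":[-0.01,0.038,0],"delta_rot":[0,0,0]},
  {"linear":[-0.015,0.057,0],"delta_rot":[0,0,0]},
  {"linear":[-0.015,0.057,0],"delta_rot":[0,0,0]},
  {"linear":[-0.015,0.057,0],"delta_rot":[0,0,0]},
])

```text
t: 17.8
ee_pos: [559.0, 155.3, 178.7]
eef_rot: [-3.141, -0.003, -2.95]
wrist_force: [-0.3, 0.3, 0.1]
grip_width: 44.8
grasp_force: 0.0
```

Down 161 mm to about 17 mm, then grip. The free space to the end stop is enough.

Request:
drive_tool([
  {"linear":[-0.001,0,0.05],"delta_rot":[0,0,0]},
  {"linear":[-0.001,0,0.1],"delta_rot":[0,0,0]},
  {"linear":[-0.001,0,0.128],"delta_rot":[0,0,0]},
  {"linear":[-0.001,0,0.145],"delta_rot":[0,0,0]},
  {"linear":[-0.001,0,0.155],"delta_rot":[0,0,0]},
  {"linear":[-0.001,0,0.159],"delta_rot":[0,0,0]},
  {"linear":[-0.001,0,0.161],"delta_rot":[0,0,0]},
  {"linear":[-0.001,0,0.161],"delta_rot":[0,0,0]},
])

```text
t: 18.6
ee_pos: [561.3, 155.4, 19.8]
eef_rot: [-3.142, 0.001, -2.952]
wrist_force: [-0.1, 1.1, -0.2]
grip_width: 45.2
grasp_force: 0.0
```

Request:
drive_tool([
  {"linear":[0,0,0],"delta_rot":[0,0,0]},
  {"linear":[0,0,0],"delta_rot":[0,0,0]},
  {"linear":[0,0,0],"delta_rot":[0,0,0]},
  {"linear":[0,0,0],"delta_rot":[0,0,0]},
], grip=0.015)

```text
t: 19.0
ee_pos: [561.3, 155.7, 20.1]
eef_rot: [-3.141, 0.002, -2.951]
wrist_force: [-1.7, -0.2, 7.2]
grip_width: 22.7
grasp_force: 24.7
```

Request:
drive_tool([
  {"linear":[0,0,-0.02],"delta_rot":[0,0,0]},
  {"linear":[0,0,-0.06],"delta_rot":[0,0,0]},
  {"linear":[0,0,-0.11],"delta_rot":[0,0,0]},
  {"linear":[0,0,-0.152],"delta_rot":[0,0,0]},
  {"linear":[0.008,-0.04,-0.155],"delta_rot":[0,0,0]},
  {"linear":[0.018,-0.086,-0.155],"delta_rot":[0,0,0]},
  {"linear":[0.028,-0.133,-0.155],"delta_rot":[0,0,0]},
  {"linear":[0.038,-0.18,-0.155],"delta_rot":[0,0,0]},
  {"linear":[0.048,-0.227,-0.155],"delta_rot":[0,0,0]},
  {"linear":[0.057,-0.273,-0.155],"delta_rot":[0,0,0]},
])

```text
t: 20.0
ee_pos: [555.9, -125.1, 174.2]
eef_rot: [-3.142, 0.0, -2.951]
wrist_force: [0.5, -0.5, 0.5]
grip_width: 22.5
grasp_force: 24.7
```

Request:
drive_tool([
  {"linear":[0.01,-0.047,0],"delta_rot":[0,0,0]},
  {"linear":[0.02,-0.094,0],"delta_rot":[0,0,0]},
  {"linear":[0.03,-0.141,0],"delta_rot":[0,0,0]},
  {"linear":[0.04,-0.188,0],"delta_rot":[0,0,0]},
  {"linear":[0.048,-0.23,0],"delta_rot":[0,0,0]},
  {"linear":[0.051,-0.247,0],"delta_rot":[0,0,0]},
  {"linear":[0.051,-0.247,0],"delta_rot":[0,0,0]},
  {"linear":[0.051,-0.247,0],"delta_rot":[0,0,0]},
])

```text
t: 20.8
ee_pos: [552.7, -375.0, 173.5]
eef_rot: [3.14, -0.0, -2.952]
wrist_force: [-0.1, -0.2, -0.7]
grip_width: 23.0
grasp_force: 24.7
```

Request:
drive_tool([
  {"linear":[0,0,0.045],"delta_rot":[0,0,0]},
  {"linear":[0,0,0.085],"delta_rot":[0,0,0]},
  {"linear":[0,0,0.11],"delta_rot":[0,0,0]},
  {"linear":[0,0,0.128],"delta_rot":[0,0,0]},
  {"linear":[0,0,0.128],"delta_rot":[0,0,0]},
])

```text
t: 21.3
ee_pos: [551.9, -372.3, 43.2]
eef_rot: [3.136, -0.004, -2.95]
wrist_force: [0.5, 0.6, -0.5]
grip_width: 22.5
grasp_force: 24.7
```

Request:
drive_tool([
  {"linear":[0,0,0],"delta_rot":[0,0,0]},
  {"linear":[0,0,0],"delta_rot":[0,0,0]},
  {"linear":[0,0,0],"delta_rot":[0,0,0]},
  {"linear":[0,0,-0.04],"delta_rot":[0,0,0]},
  {"linear":[0,0,-0.09],"delta_rot":[0,0,0]},
  {"linear":[0,0,-0.13],"delta_rot":[0,0,0]},
  {"linear":[0,0,-0.135],"delta_rot":[0,0,0]},
  {"linear":[0,0,-0.135],"delta_rot":[0,0,0]},
], grip=0.042)

```text
t: 22.1
ee_pos: [553.6, -376.0, 183.7]
eef_rot: [-3.138, 0.003, -2.952]
wrist_force: [-0.6, 0.6, -0.6]
grip_width: 42.0
grasp_force: 0.0
```

```bash
python3 - <<'E'
from h import *
a=cv2.imread("pics/top0.png").astype(int);b=bot.read_camera("top")[:,:,::-1].astype(int)
cv2.imwrite("pics/t8.png",b.astype(np.uint8))
C=cam("top");t=b.astype(np.uint8)
h=cv2.cvtColor(t,cv2.COLOR_BGR2HSV)
m=(h[:,:,1]<90)&(h[:,:,2]>90);y,x=np.nonzero(m[205:250,362:396]);print("grey in bin",len(x),x.mean()+362 if len(x) else 0,y.mean()+205 if len(x) else 0)
# handle, pointer, flag in top view (black bar)
hsv=cv2.cvtColor(cv2.imread("pics/top0.png"),cv2.COLOR_BGR2HSV)
def sub(m,x0,x1,y0,y1):
    yy,xx=np.nonzero(m[y0:y1,x0:x1]);return np.c_[xx+x0,yy+y0].astype(float)
red=sub(((hsv[:,:,0]<8)|(hsv[:,:,0]>172))&(hsv[:,:,1]>120)&(hsv[:,:,2]>90),245,265,172,200);print("pointer px",len(red),red[red[:,1].argmin()],red.mean(0))
yel=sub((abs(hsv[:,:,0].astype(int)-28)<8)&(hsv[:,:,1]>120)&(hsv[:,:,2]>90),215,245,165,190);print("flag",len(yel),yel.mean(0),yel[:,1].min(),yel[:,1].max())
bl=sub(hsv[:,:,2]<40,244,262,178,234);print("bar",len(bl),bl.mean(0))
from numpy import array
for n,p,z in(("ptr tip",red[red[:,1].argmin()],40),("flag",yel.mean(0),40),("bar",bl.mean(0),97)):print(n,ray(C,*p,z).round(1))
E
```

```text
grey in bin 1293 379.3704563031709 228.92730085073472
pointer px 21 [253. 177.] [254.66666667 185.66666667]
flag 36 [229.83333333 176.22222222] 171.0 181.0
bar 186 [250.37096774 207.87634409]
ptr tip [652.  -17.4  40. ]
flag [653.3  51.4  40. ]
bar [550.5 -13.6  97. ]
```

Request:
drive_tool([
  {"linear":[-0.008,0.04,0],"delta_rot":[0,0,0]},
  {"linear":[-0.017,0.086,0],"delta_rot":[0,0,0]},
  {"linear":[-0.026,0.133,0],"delta_rot":[0,0,0]},
  {"linear":[-0.035,0.18,0],"delta_rot":[0,0,0]},
  {"linear":[-0.044,0.227,0],"delta_rot":[0,0,0]},
  {"linear":[-0.053,0.273,0],"delta_rot":[0,0,0]},
  {"linear":[-0.062,0.32,0],"delta_rot":[0,0,0]},
  {"linear":[-0.071,0.36,0],"delta_rot":[0,0,0]},
  {"linear":[-0.074,0.379,0],"delta_rot":[0,0,0]},
  {"linear":[-0.074,0.379,0],"delta_rot":[0,0,0]},
], grip=0.085)

```text
t: 23.15
ee_pos: [552.8, 13.5, 179.3]
eef_rot: [3.14, -0.003, -2.948]
wrist_force: [0.7, 0.1, -0.2]
grip_width: 85.1
grasp_force: 0.0
```

Request:
drive_tool([
  {"linear":[0,0,0],"delta_rot":[0,0,0]},
  {"linear":[0,0,0],"delta_rot":[0,0,0]},
  {"linear":[0,0,0],"delta_rot":[0,0,0]},
])

```text
t: 23.45
ee_pos: [553.9, 9.4, 180.6]
eef_rot: [3.142, -0.001, -2.953]
wrist_force: [0.8, -0.1, -0.7]
grip_width: 85.2
grasp_force: 0.0
```

```bash
python3 - <<'E'
from h import *
s=bot.state();im=bot.read_camera("wrist")[:,:,::-1].copy();tp=bot.read_camera("top")[:,:,::-1]
np.savez("w9.npz",ee_pos=s["ee_pos"],eef_rot=s["eef_rot"]);print(s["ee_pos"],s["eef_rot"])
cv2.imwrite("pics/w9raw.png",im);a=cv2.resize(im[90:290,120:360],None,fx=2.2,fy=2.2)
b=cv2.resize(tp[190:262,348:408],None,fx=4,fy=4);o=np.zeros((440,768,3),np.uint8);o[:,:528]=a;o[:288,528:]=b
cv2.imwrite("pics/w9.png",o)
E
```

```text
[553.94080399   9.41271381 180.58409661] [ 3.14150218e+00 -6.36990648e-04 -2.95332882e+00]
```

View pics/w9.png

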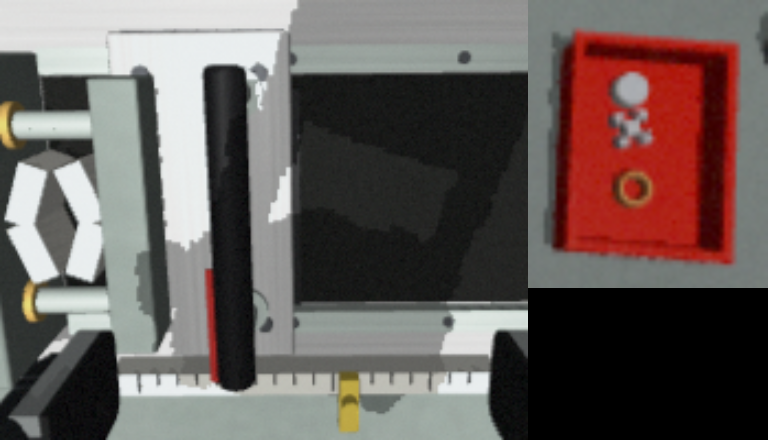

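All three offcuts lie in the bin. In this view the handle bar runs from (225,68) to (237,388) in the crop, the red pointer is at x≈212 partly hidden by the bar, and the flag is at (348,400). I'll shift 30 mm towards the head to uncover the pointer and measure it with masks.

Request:
drive_tool([
  {"linear":[0,-0.015,0],"delta_rot":[0,0,0]},
  {"linear":[0,-0.03,0],"delta_rot":[0,0,0]},
  {"linear":[0,-0.03,0],"delta_rot":[0,0,0]},
  {"linear":[0,-0.03,0],"delta_rot":[0,0,0]},
  {"linear":[0,-0.03,0],"delta_rot":[0,0,0]},
])

```text
t: 24.05
ee_pos: [559.6, -18.8, 181.0]
eef_rot: [3.141, -0.0, -2.952]
wrist_force: [-0.5, -0.2, 0.5]
grip_width: 85.0
grasp_force: 0.0
```

```bash
cat > m.py <<'E'
from h import *
s=bot.state();st=dict(ee_pos=s["ee_pos"].copy(),eef_rot=s["eef_rot"].copy());im=bot.read_camera("wrist")[:,:,::-1].copy();cv2.imwrite("pics/m.png",im)
C=cam("wrist",st);print(st)
hsv=cv2.cvtColor(im,cv2.COLOR_BGR2HSV).astype(int);H,S,V=hsv[:,:,0],hsv[:,:,1],hsv[:,:,2]
def big(m,name,z):
    n,l,q,c=cv2.connectedComponentsWithStats(m.astype(np.uint8))
    for i in sorted(range(1,n),key=lambda i:-q[i,4])[:2]:
        if q[i,4]<12: continue
        yy,xx=np.nonzero(l==i)
        for v in sorted({yy.min(),(yy.min()+yy.max())//2,yy.max()-2,yy.max()}):
            r=xx[yy==v]
            if len(r): u=(r.min()+r.max())/2;print(name,q[i,4],"row",v,r.min(),r.max(),ray(C,u,v,z).round(1))
big(((H<8)|(H>172))&(S>120)&(V>60),"ptr",40)
big((abs(H-26)<8)&(S>120)&(V>70),"flag",40)
u0=int(proj(C,[551,-17,97])[0])
for v in range(110,240,20):
    r=np.nonzero(V[v,max(0,u0-40):u0+40]<45)[0]+max(0,u0-40)
    if len(r): print("bar",v,r.min(),r.max(),ray(C,(r.min()+r.max())/2,v,95).round(1))
E
python3 m.py
```

```text
{'ee_pos': array([559.59502659, -18.80036053, 180.95391399]), 'eef_rot': array([ 3.14128319e+00, -7.68888113e-05, -2.95189948e+00])}
ptr 179 row 212 241 243 [593.6 -28.6  40. ]
ptr 179 row 237 241 244 [621.8 -23.1  40. ]
ptr 179 row 260 242 244 [649.  -17.8  40. ]
ptr 179 row 262 242 244 [651.5 -17.3  40. ]
flag 948 row 217 122 132 [ 622.  -147.5   40. ]
flag 948 row 234 108 141 [ 642.2 -148.9   40. ]
flag 948 row 250 109 121 [ 663.3 -158.    40. ]
flag 948 row 252 115 117 [ 665.6 -156.8   40. ]
flag 238 row 259 300 307 [635.2  48.   40. ]
flag 238 row 272 299 308 [651.1  51.7  40. ]
flag 238 row 283 300 307 [664.9  55.   40. ]
flag 238 row 285 300 307 [667.4  55.6  40. ]
bar 130 249 300 [501.5 -16.   95. ]
bar 150 249 300 [516.9 -12.8  95. ]
bar 170 249 300 [532.9  -9.4  95. ]
bar 190 250 300 [549.4  -5.6  95. ]
bar 210 250 300 [566.7  -2.   95. ]
bar 230 250 266 [587.4 -12.7  95. ]
```

Request:
drive_tool([
  {"linear":[0.0086,0.0006,0.0],"delta_rot":[0,0,0]},
  {"linear":[0.0086,0.0006,0.03],"delta_rot":[0,0,0]},
  {"linear":[0.0086,0.0006,0.06],"delta_rot":[0,0,0]},
  {"linear":[0.0086,0.0006,0.08],"delta_rot":[0,0,0]},
  {"linear":[0.0086,0.0006,0.092],"delta_rot":[0,0,0]},
  {"linear":[0.0086,0.0006,0.1],"delta_rot":[0,0,0]},
  {"linear":[0.0086,0.0006,0.105],"delta_rot":[0,0,0]},
  {"linear":[0.0086,0.0006,0.107],"delta_rot":[0,0,0]},
  {"linear":[0.0086,0.0006,0.107],"delta_rot":[0,0,0]},
], grip=0.036)

```text
t: 25.0
ee_pos: [551.4, -19.8, 74.4]
eef_rot: [-3.141, 0.001, -2.951]
wrist_force: [-0.1, -0.4, 0.1]
grip_width: 36.3
grasp_force: 0.0
```

Request:
drive_tool([
  {"linear":[0,0,0],"delta_rot":[0,0,0]},
  {"linear":[0,0,0],"delta_rot":[0,0,0]},
  {"linear":[0,0,0],"delta_rot":[0,0,0]},
  {"linear":[0,0,0],"delta_rot":[0,0,0]},
], grip=0.005, force=70)

```text
t: 25.4
ee_pos: [551.6, -20.3, 74.9]
eef_rot: [-3.141, 0.001, -2.951]
wrist_force: [-1.0, -3.5, 4.9]
grip_width: 13.4
grasp_force: 68.4
```

The opening reads 13.4 mm on a 16 mm bar, so the pads probably hold only the bar's upper part. I'll open and go lower.

Request:
drive_tool([
  {"linear":[0,0,0],"delta_rot":[0,0,0]},
  {"linear":[0,0,0],"delta_rot":[0,0,0]},
  {"linear":[0,0,0],"delta_rot":[0,0,0]},
  {"linear":[0,0,0.003],"delta_rot":[0,0,0]},
  {"linear":[0,0,0.006],"delta_rot":[0,0,0]},
  {"linear":[0,0,0.009],"delta_rot":[0,0,0]},
  {"linear":[0,0,0.012],"delta_rot":[0,0,0]},
  {"linear":[0,0,0.012],"delta_rot":[0,0,0]},
], grip=0.034)

```text
t: 26.2
ee_pos: [550.8, -19.7, 61.4]
eef_rot: [3.141, -0.001, -2.952]
wrist_force: [-0.2, 0.1, -0.4]
grip_width: 34.0
grasp_force: 0.0
```

Request:
drive_tool([
  {"linear":[0,0,0],"delta_rot":[0,0,0]},
  {"linear":[0,0,0],"delta_rot":[0,0,0]},
  {"linear":[0,0,0],"delta_rot":[0,0,0]},
  {"linear":[0,0,0],"delta_rot":[0,0,0]},
], grip=0.005, force=70)

```text
t: 26.6
ee_pos: [551.3, -20.3, 62.2]
eef_rot: [-3.141, 0.0, -2.951]
wrist_force: [-0.6, -4.0, -0.7]
grip_width: 14.1
grasp_force: 68.2
```

Request:
drive_tool([
  {"linear":[0,0.004,0],"delta_rot":[0,0,0]},
  {"linear":[0,0.01,0],"delta_rot":[0,0,0]},
  {"linear":[0,0.018,0],"delta_rot":[0,0,0]},
  {"linear":[0,0.026,0],"delta_rot":[0,0,0]},
  {"linear":[0,0.034,0],"delta_rot":[0,0,0]},
  {"linear":[0,0.042,0],"delta_rot":[0,0,0]},
  {"linear":[0,0.05,0],"delta_rot":[0,0,0]},
  {"linear":[0,0.057,0],"delta_rot":[0,0,0]},
  {"linear":[0,0.062,0],"delta_rot":[0,0,0]},
  {"linear":[0,0.065,0],"delta_rot":[0,0,0]},
])

```text
t: 27.6
ee_pos: [538.9, 42.0, 62.1]
eef_rot: [-3.138, -0.0, -2.951]
wrist_force: [-0.2, -15.2, -0.0]
grip_width: 13.9
grasp_force: 68.5
```

Request:
drive_tool([
  {"linear":[0,0.001,0],"delta_rot":[0,0,0]},
  {"linear":[0,0.002,0],"delta_rot":[0,0,0]},
  {"linear":[0,0.002,0],"delta_rot":[0,0,0]},
  {"linear":[0,0.002,0],"delta_rot":[0,0,0]},
  {"linear":[0,0.002,0],"delta_rot":[0,0,0]},
])

```text
t: 28.1
ee_pos: [538.5, 43.7, 62.1]
eef_rot: [-3.139, -0.001, -2.951]
wrist_force: [-0.8, -13.3, 0.3]
grip_width: 13.9
grasp_force: 68.5
```

```bash
python3 - <<'E'
from h import *
s=bot.state();p=s["ee_pos"];d=p-[551.3,-20.3,62.2];print(p,s["wrist_force"],s["grip_width"],"along",d@[-.191,.982,0],"lat",d@[.982,.191,0])
for n in("top","scene","wrist"):
    im=bot.read_camera(n)[:,:,::-1].copy();cv2.imwrite(f"pics/z_{n}.png",im);C=cam(n,s)
    h=cv2.cvtColor(im,cv2.COLOR_BGR2HSV).astype(int);H,S,V=h[:,:,0],h[:,:,1],h[:,:,2]
    for k,m,w in(("red",((H<8)|(H>172))&(S>110)&(V>60),[640,47,40]),("yel",(abs(H-26)<8)&(S>110)&(V>70),[650,51,40])):
        c=proj(C,w);print(n,k,"expected",c.round());nn,l,q,cc=cv2.connectedComponentsWithStats(m.astype(np.uint8))
        for i in range(1,nn):
            if q[i,4]>3 and np.hypot(*(cc[i]-c))<40:
                yy,xx=np.nonzero(l==i);print("   ",q[i],cc[i].round(1),ray(C,*cc[i],40).round(1),[ray(C,xx[yy==v].mean(),v,40)[:2].round(1).tolist() for v in(yy.min(),yy.max())])
E
```

```text
[538.52483213  43.73864533  62.14353075] [ -0.7878924  -13.30456055   0.34337181] 13.898551976373032 along 65.32600677786647 lat -0.31383359114187215
top red expected [231. 181.]
top yel expected [230. 177.]
    [228 171   3   3   7] [229.1 172.3] [665.3  53.8  40. ] [[669.3, 51.4], [663.1, 54.2]]
scene red expected [283. 230.]
scene yel expected [283. 233.]
    [280 227   7  11  45] [283.1 232.2] [647.9  50.3  40. ] [[629.5, 43.0], [664.7, 56.5]]
wrist red expected [235. 357.]
    [236 310   1  16  16] [236.  317.5] [606.5  41.9  40. ] [[600.5, 40.8], [612.6, 42.9]]
wrist yel expected [238. 369.]
```

```bash
python3 - <<'E'
from h import *
w=cv2.imread("pics/z_wrist.png").astype(int);red=w[:,:,2]-w[:,:,1]
print("wrist redness");print(red[296:332:3,228:246]);print("V");print(w[296:332:3,228:246].max(2))
s=cv2.imread("pics/z_scene.png").astype(int);r=s[:,:,2]-s[:,:,1];b=s[:,:,2]-s[:,:,0]
print("scene R-G");print(r[214:246:1,268:300]);
t=cv2.imread("pics/z_top.png").astype(int);print("top R-G");print((t[:,:,2]-t[:,:,1])[168:200,222:240])
C=cam("scene");print([proj(C,[x,y,40]).round(1) for x,y in((593.6-.191*67.5,-28.6+.982*67.5),(651.5-.191*67.5,-17.3+.982*67.5))])
E
```

```text
wrist redness
[[  0  -4   1   2   2  -1  -4   0  -1   1  -1  -1  -1  -1   1  -3   1   1]
 [ -4  -6  -2  -2  -1   0  -2  -3  -1  -2  -1   1  -1   0  -2  -3  -2  -1]
 [ -4  -4  -1   0   0  -5  -2  -3  -3  -2   0  -2   0   0  -1  -3  -2   1]
 [ -4  -3  -3  -2  -3  -3  -3   1  -2  -5  -3  -2   1  -2  -2  -1   2  -4]
 [ -3  -2  -2   0  -3  -3  -2  -2  -2   0  -1  -1  -1  -1   1  -3   2   3]
 [ -3   0  -6  -3  -5  -7  -1  -2  50   5   1   0   0   0  -1  -3  -3  -3]
 [  1  -2  -4  -3  -4  -5  -2  26  99  13  -1   0   1   1   2  -3  -2   0]
 [ -3  -2  -3  -4  -2  -1  -3  -3 100  13   1   0   1   0   0   0   0   1]
 [  1  -3  -1  -7  -2  -1  -3  -3 111  32   3   1   0   0   0  -3   0  -1]
 [ -2  -3  -2  -2   0  -4   0  27 114  35   4   0  -1   0  -1   0  -3   0]
 [ -8  -4  -1   0  -4  -5  -6  -3  31  11   0   0   0   0   0   0   1   1]
 [  1   1  -6   2  -3  -3   1  -3  -2  -3   1  -2  -3   1  -1  -3  -1  -2]]
V
[[ 25  23  22  20  16  27  24  24  22  24  41  41  40  34  26  14  25  21]
 [ 23  17  17  17  21  23  29  26  16  20  41  41  43  31  20  20  21  20]
 [ 25  27  23  19  20  28  29  26
[... 2639 characters left out ...]
  5   6   6   4   5   6   5   6   7   5   4   2   6]
 [  4   4   6   4   5   5   5   6   6   3   5   7   6   5   7   6   5   6]
 [  6   5   6   5   7   5   6   7   5   4   5   5   6   5   4   1   7   6]
 [  5   6   7   4   4   6   5   6   7   6   6   4   4   4   6   1   7   5]
 [  6   7   6   4   3   6   4   6   6   6   6   6   7   7   4   4   3   6]
 [  7   7   6   5   3   8   6   7   7   6   7   5   7   6   4   4   4   6]
 [  5   6   4   5   5   6   6   7   5   6   4   5   6   7   3  -1   5   5]
 [  7   4   6   6   4   7   7   6   6   7   8   5   7   8   4   2   7   8]
 [  7   5   4   7   6   6   6   4   5   5   7   6   7   6   2   3   3   7]]
[array([291.1, 215.7]), array([284.4, 229.9])]
```

```bash
python3 - <<'E'
from h import *
from scipy.optimize import least_squares
P=[("m",dict(ee_pos=np.array([559.595,-18.80,180.954]),eef_rot=np.array([3.14128,-.00008,-2.9519])),"m"),("w9",np.load("w9.npz"),"w9raw"),("w2",np.load("w2.npz"),"w2")]
obs=[]
for n,st,f in P:
    im=cv2.imread(f"pics/{f}.png");h=cv2.cvtColor(im,cv2.COLOR_BGR2HSV).astype(int);C=cam("wrist",st)
    c=proj(C,[651,51.7,40]);m=(abs(h[:,:,0]-26)<8)&(h[:,:,1]>120)&(h[:,:,2]>70)
    nn,l,q,cc=cv2.connectedComponentsWithStats(m.astype(np.uint8));i=min((i for i in range(1,nn) if q[i,4]>60),key=lambda i:np.hypot(*(cc[i]-c)))
    obs.append((C,cc[i]));print(n,q[i],cc[i],ray(C,*cc[i],40).round(1))
r=least_squares(lambda p:np.concatenate([proj(C,p)-u for C,u in obs]),[650,51,40]);print("flag tri",r.x.round(1),r.fun.round(2))
# ticks in m.png : sample along scale line at z=35 beside flag
C=obs[0][0];im=cv2.cvtColor(cv2.imread("pics/m.png"),cv2.COLOR_BGR2GRAY).astype(np.float32)
for off in(-14,-12,-10,-8,-6):
    a=np.array([651+off*.982,51.7+off*.191,35]);ts=np.arange(-66,-6,.5)
    pix=np.array([proj(C,a+t*np.array([-.191,.982,0])) for t in ts],np.float32)
    g=cv2.remap(im,pix[None,:,0],pix[None,:,1],cv2.INTER_LINEAR)[0];lo=[round(float(ts[i]),1) for i in range(2,len(g)-2) if g[i]==g[max(0,i-6):i+7].min() and g[i]<np.median(g)-20]
    print(off,lo)
E
```

```text
m [299 259  10  27 238] [303.72689076 271.78571429] [650.8  51.9  40. ]
w9 [274 259   9  27 230] [278.19130435 272.3173913 ] [650.9  51.8  40. ]
w2 [221 254  10  26 222] [225.77927928 266.67117117] [650.7  51.6  40. ]
flag tri [650.2  51.6  41.1] [-0.02  0.01  0.03 -0.07 -0.01  0.07]
-14 [-56.5, -42.5, -27.5]
-12 [-57.0, -52.5, -52.0, -43.0, -37.5, -27.5, -18.0, -8.0]
-10 [-57.5, -46.5, -37.5, -27.5, -18.0, -8.0]
-8 [-54.5, -45.5, -37.5, -28.0, -18.0, -8.0]
-6 [-56.5, -46.5, -8.0]
```

Request:
drive_tool([
  {"linear":[0,0.001,0],"delta_rot":[0,0,0]},
  {"linear":[0,0.002,0],"delta_rot":[0,0,0]},
  {"linear":[0,0.0025,0],"delta_rot":[0,0,0]},
  {"linear":[0,0.0025,0],"delta_rot":[0,0,0]},
  {"linear":[0,0.0025,0],"delta_rot":[0,0,0]},
  {"linear":[0,0.0025,0],"delta_rot":[0,0,0]},
])

```text
t: 28.85
ee_pos: [538.1, 46.0, 62.1]
eef_rot: [-3.138, -0.001, -2.951]
wrist_force: [-1.0, -14.1, 1.4]
grip_width: 13.9
grasp_force: 68.6
```

```bash
python3 - <<'E'
from h import *
s=bot.state();p=s["ee_pos"].copy();d=p-[551.3,-20.3,62.2];print(p,s["wrist_force"],"along",d@[-.191,.982,0])
im=bot.read_camera("wrist")[:,:,::-1].astype(int);C=cam("wrist",s);print((im[:,:,2]-im[:,:,1])[308:326:3,232:242])
e=ray(C,236.7,317.5,40);print(e, e@[-.191,.982,0]-1.6)
b=bot.read_camera("scene")[:,:,::-1];a=cv2.imread("pics/scene0.png")
def yel(i):
    h=cv2.cvtColor(i,cv2.COLOR_BGR2HSV).astype(int);m=(abs(h[:,:,0]-26)<8)&(h[:,:,1]>110)&(h[:,:,2]>70);y,x=np.nonzero(m[222:245,272:295]);return x.mean()+272,y.mean()+222
print("flag scene before/after",yel(a),yel(b))
r=b.astype(int);r=r[:,:,2]-(r[:,:,1]+r[:,:,0])//2
for y in range(212,236,2): print(y,r[y,276:300].tolist())
E
```

```text
[538.07526897  46.00943678  62.13938949] [ -0.96549876 -14.07717157   1.43075256] along 67.6417905475145
[[ -1  -3  -3  -3  -3  -1  -2   0   0   0]
 [ -2  -2  -3  -4  50   4   0   0  -1   0]
 [ -5  -2  -6  25 101  14   0   0   0   2]
 [ -1  -4  -6   1  98  14   0  -1  -1  -1]
 [ -5  -5  -3   1 110  37   3  -2  -1  -1]
 [ -1   0  -3  24 114  35   3   0  -2   1]]
[605.9592893   44.59856973  40.        ] -73.5424287829391
flag scene before/after (np.float64(282.94871794871796), np.float64(232.97435897435898)) (np.float64(283.0869565217391), np.float64(232.2826086956522))
212 [-3, -3, -3, -2, -3, -1, -3, -2, -1, -2, 2, 1, 3, 3, 3, 3, 4, 2, -1, -1, -2, -1, 1, 0]
214 [-1, -3, -1, -3, -4, -3, -3, 0, 0, 2, 2, 0, 1, 4, 6, 9, 6, 1, -2, -4, -1, -3, 1, 2]
216 [-2, -1, -3, -2, -3, -4, -2, 2, 2, 1, 2, 3, 5, 11, 34, 51, 30, 8, -2, -5, -3, -1, 0, 1]
218 [-3, -2, -3, -3, -2, 0, 1, 2, 1, 2, 2, 3, 9, 34, 61, 42, 15, 2, -1, -3, -3, -2, 0, 2]
220 [0, 0, -2, -2, -1, 1, 2, 2, 4, 2, 5, 10, 32, 55, 42, 14, 2, -2, -5, -3, -3, -4, -3, 0]
222 [3, 2, 1, 1, 2, 3, 3, 2, 5, 4, 9, 29, 54, 42, 16, 2, -2, -4, -3, -3, -2, -3, -3, -1]
224 [3, 4, 2, 1, 3, 2, 4, 2, 4, 8, 31, 54, 49, 20, 6, 1, 0, -1, -1, -4, -2, -2, -3, 0]
226 [4, 4, 2, 2, 3, 3, 6, 10, 18, 40, 63, 53, 21, 5, 3, 3, 3, 1, 2, 2, 2, 2, 1, 1]
228 [0, 0, 1, 1, 3, 10, 41, 70, 82, 93, 80, 39, 9, 3, 3, 4, 4, 2, 1, 2, 2, 2, 2, 3]
230 [-6, -5, -3, -4, -2, 11, 37, 64, 72, 70, 52, 24, 7, 1, 2, 2, 2, 2, 0, 2, 3, 2, 1, 2]
232 [-3, -2, -3, -2, 6, 33, 71, 88, 83, 51, 15, 0, -4, -2, -1, -3, -2, -1, -1, 2, 1, -2, 2, 2]
234 [5, 4, 6, 11, 40, 74, 93, 91, 68, 26, 3, -1, -3, -3, -2, -4, -4, -4, -3, -4, -4, -3, -1, -1]
```

```bash
python3 -c "
from cell import bot
print(bot.hand_in())"
```

```text
the job is handed in; nothing more can be done
None
```

I put all three offcuts in the red bin with the slide still shut. I then pulled the slide open about 67.6 mm, level with the flag to within about 1 mm by my measurements, and handed the job in still holding the handle.

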